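Stow the seating sleeve and hold the spread snap ring at the axle groove

TASK

The bearing is seated: lift the seating sleeve off the axle stub and stand it back in its own storage block, the one whose round pocket it fits closely, and let go of it. Then take the snap-ring pliers by the handles, squeeze them fully to spread the ring, slide the spread ring gently down over the stub until it is level with the groove, and finish while holding it there, still spread, level, centred and not pressed against the hub. Leave the other things on the bench where they are.

Things in the scene. Friction and masses are not known exactly. Their poses are not given: they have to be found in the camera images.
- sleeve_mid (a point): centre (half-way up) of the seating sleeve: plain aluminium tube, 54 mm outside, 46 mm inside, 75 mm tall, about 0.2 kg, open at both ends, at first standing upright around the axle stub on the bearing; z along the tube
- sleeve: the same sleeve, origin at the centre of its foot
- sleeve_foot (a point): centre of the sleeve's lower end, 37.5 mm below sleeve_mid
- own_pocket (a point): centre of the floor of the sleeve's own pocket: 57 mm across, 14 mm deep, in a fixed grey block 80 x 80 x 30 mm standing on the bench (pocket floor 16 mm, block top 30 mm above the bench; rim chamfered 1.5 mm). Empty. The three blocks look alike but for the pocket and stand about 0.1 m apart in a row, in any order
- small_pocket (a point): the same for the block with the 44 mm pocket, which holds the smaller sleeve: not the place
- large_pocket (a point): the same for the empty block with the 67 mm pocket: too wide, not the place
- hub: fixed steel wheel hub lying on the bench with the axle stub standing up from its middle; origin on the stub's axis at the bench. Flange 120 mm across up to 30 mm height, with five studs up to 46 mm height; on it a bearing 72 mm across up to 52 mm height; the stub is 40 mm across from there to its flat end at 84 mm height
- groove (a point): on the stub's axis, at the middle of its ring groove: 60 mm above the bench, 24 mm below the stub's end, 8 mm above the bearing; the groove is 8 mm wide and 35 mm in diameter; z up
- pliers: snap-ring pliers lying level on a wooden rest (two low supports, 30 mm high), with the snap ring already hooked under their tips, where it stays; about 0.2 kg. Origin on the pivot at the underside, x towards the ring, z up. The ring's lugs are held by two pins below the jaws. Overall from 112 mm behind the pivot to 97 mm ahead of it
- pliers_grip (a point): mid-way between the two handles, where to squeeze them across the pliers' y: 60 mm behind the pivot, 8 mm above the underside, at first 38 mm above the bench. Handles: black bars 16 mm tall with upright sides, here 63 mm over their outsides when relaxed (splayed 0.18 rad each, wider to the tail), 42 mm and parallel when fully squeezed. Free beside and below (rest base 6 mm high, 40 mm wide)
- ring_center (a point): centre of the snap ring (steel, 4 mm thick, 4.5 mm wide): 130 mm ahead of pliers_grip along the pliers' x, 24 mm lower; moves with the pliers. Opening 38 mm across when relaxed, so it does not pass the 40 mm stub; round, 45 mm, when fully spread. Gap and lugs face the pivot; lugs reach 32 mm from the centre; the jaws are 17 mm above the ring
- lever_left (a joint): turn of the left handle, rad: 0 relaxed (ring closed), 0.18 fully squeezed against the stop (ring fully spread). Both handles turn alike. A return spring pushes each handle back with about 2 N relaxed to 6.5 N fully squeezed at pliers_grip; a grip of 15 to 40 N holds them at the stop
- small_sleeve: smaller aluminium tube, 41 mm across, 60 mm tall, standing in its own (small) pocket block; origin at the centre of its foot; to be left alone
- wrench: flat steel spanner 180 mm long lying on the bench; to be left alone
- screwdriver: black-handled screwdriver 200 mm long, lying; to be left alone
- spray_can: upright can, 54 mm across, 150 mm tall; to be left alone
- grease_jar: upright white jar, 70 mm across, 70 mm tall; to be left alone
- axle_nut: round steel nut 38 mm across, 16 mm tall, lying; to be left alone
- socket: upright steel socket 28 mm across, 38 mm tall; to be left alone
Not all that is in view belongs to the job. Leave any green or yellow look-alike of the part that bears own_pocket alone.

How it is judged (in metres and radians):
On the way, in this order (a step that is already met when the one before it is completed fails the run):
1. the seating sleeve stands in its own pocket, let go (horizontal distance between sleeve_foot and own_pocket below 0.005 m and z of sleeve_foot in the frame of own_pocket between -0.003 and 0.004 m and angle between sleeve_mid's own z axis and vertical below 0.08 rad and contact force between sleeve and the fingers below 0.1 N), for 0.2 s.
2. the ring, spread with the pliers, is around the end of the stub or just above it (horizontal distance between ring_center and groove below 0.006 m and z of ring_center in the frame of groove between 0.01 and 0.05 m and value of joint lever_left above 0.14 rad and contact force between the fingers and pliers above 3 N), for 0.1 s.
At the end, for the whole second after the job is handed in: Sleeve upright on the floor of its own pocket (5 mm), let go. The gripper squeezes the pliers (over 3 N, handles at 0.14 rad or more); ring level (0.1 rad), centred on the stub (5 mm), at groove height (3.5 mm), still, pressing on the hub with under 5 N (all of step 1 and horizontal distance between ring_center and groove below 0.005 m and z of ring_center in the frame of groove between -0.0035 and 0.0035 m and angle between ring_center's own z axis and vertical below 0.1 rad and value of joint lever_left above 0.14 rad and contact force between the fingers and pliers above 3 N and contact force between pliers and hub below 5 N and linear speed of pliers below 0.02 m/s); the arm keeps its last pose, push and grip.
It fails at once if the ring or pliers are forced against the hub (over 30 N) (contact force between pliers and hub above 30 N).
It fails at once if another thing on the bench is moved by over 40 mm (distance of any of small_sleeve, wrench, screwdriver, spray_can, grease_jar, axle_nut, socket from where it was at the start of the episode above 0.04 m).
It also fails if it takes over 59 s, if anything falls off the work surface, if the arm or the gripper's body presses on something with over 40 N, if the wrist force passes 120 N, or if a joint passes its speed limit or range.

ROBOT

A 7-joint arm with a two-finger parallel gripper is mounted at the origin on the work surface. World frame = base frame: x ahead of the robot, y to its left, z up, the work surface at z = 0. Lengths are in m, angles in degrees, forces in N, time in s.
With the tool pointing down it reaches from about 0.4 to 0.875 m from the base axis. Payload 4.4 kg.
Tool frame: the origin (TCP) lies on the centre line of the jaws, within the pads' length; the fingertips stand 25 mm ahead of it and the grasp point (between the pads) lies 6 mm ahead of it; z points along the fingers, y is the line along which they close (so a half turn about z gives the same grasp; the last joint's range is limited). The gripper opens to 85 mm and grips with 20 to 120 N. Pads are 22 mm wide; open, the fingers measure 114 mm over their backs; the gripper's body (76 mm by 85 mm) begins 54 mm behind the grasp point. The pads swing forward as they close: fully open they stand 13 mm farther back than shut.
Start: joints at [-77.109, 36.005, 2.206, 86.941, -1.547, 57.084, -1.146], TCP at [0.186, 0.623, 0.256] pointing down, gripper open.
Joint ranges: [-175.42, 175.42], [-21.48, 121.26], [-71.46, 75.88], [10.55, 141.38], [-63.04, 243.04], [13.31, 113.54], [-168.57, 168.57]. Speed limits (degrees/s): [147.25, 147.25, 180, 180, 180, 180, 180].

INTERFACE

Orientations are given as a 3x3 rotation matrix whose columns are the frame's x, y, z axes.
In Python, from cell import manip gives the robot as it stands.
- The arm moves only by the tool arm_command, never from a script. Its argument "motion" is a list of rows, each an object with "dp": the shift along the tool's x, y, z in cm, a list of three; "roll": the turn about the tool's z in rad. In form: [{"dp": [tx, ty, tz], "roll": roll}, ...]. A call has 1 to 10 rows; each row is the pose to reach, as a shift and turn from the pose commanded when the call began, along the tool's axes at that moment; what a row does not reach only later rows make up. A row lasts 1/10 s, in which the tool goes at most 50 mm and 8.59 degrees, less where a joint would pass 70% of its speed; a pose out of reach is approached as far as the arm can. A call with a gripper value outside its range is refused whole. "jaw" is the opening, from 0 (shut) to 1 (fully open), set as the call begins (left out, the last holds). The fingers move at their own pace and stop on an object; "grip_force" is the grip in N (left out, the last holds). Time passes only in rows, so rows that repeat a pose let the fingers close. It gives the time, the measured TCP pose, the force, the opening and the grip force at its end, in the units of the state.
- manip.get_obs(): the state, without advancing time (a new reading comes with each control period).
- manip.grab_frame(name): name is "scene" or "top" or "wrist"; returns a dict with "frame" (480x640x3 uint8, red, green, blue), "fx", "fy", "cx", "cy" (pixels), "origin" and "rotation" of the camera in the world. Camera axes: x right, y down, z forward; pixel columns grow to the right and rows downward; lengths in m; the calibration is good to about 2 mm. A picture is of the moment at which its call begins. There is no depth.
- manip.finish_job(): hands the job in; it is judged then, once.
Trained networks look in a picture, given as the dict that the camera call returned (one of the last four; its "shot" number tells which), for a name from the list of things; names that differ only in an ending like _2 or _b are one class to them, and where a whole thing is asked for, a point or a joint stands for the part that bears it (a point fixed in the world has none). Each returns a list of dicts, best first, with "p" (0 to 1); they miss things now and then, are a little off and sometimes report something else, mostly with a low value. They report only what shows in the picture. A call takes as long as a camera call. They do not tell look-alikes from the thing itself.
- manip.recognise(picture, query): "rect" ([left, top, right, bottom] as shares, 0 to 1, of the picture: columns of its width, rows of its height, round what is visible of it).
- manip.pinpoint(picture, query): "xy" ([column, row] as shares, 0 to 1, of the picture: columns of its width, rows of its height: a listed point, or the origin of a listed thing).
The state is a dict: "time": time; "q": joint angles; "qvel": joint speeds; "joint_efforts": joint torques, N m; "ee_pos": TCP position; "eef_rot": TCP orientation; "ft_force": force on the tool from outside, world axes, zero at the start; "torque": the same for the moment, N m; "width": finger opening in m; "gripper_force": force on a finger pad.
Only numpy, scipy, OpenCV 4.12 (cv2) and the standard library are available. Lean on these libraries where they do the work, as an engineer would, in place of code of your own. Each camera call takes 0.05 s, during which the arm holds its last target. There are 200 camera calls.

## Working session

There is one attempt and no reset: what is moved stays moved. The work goes in short steps, Python scripts to look and compute and a tool call to move; the robot and the scene stay as the last step left them, time stands still between calls to the robot, and variables do not carry over. Pictures are saved under pics/ and viewed, at most 10 in all, crops included, and the job is handed in when it is done.

Besides the shell and the picture viewer there is one more tool, called as name(argument=value, ...), one argument or row to a line, values as JSON. arm_command: Moves the arm, as the interface text tells. Its arguments: {"type":"object","properties":{"motion":{"type":"array"},"jaw":{"type":"number"},"grip_force":{"type":"number"}},"required":["motion"]}

```bash
mkdir -p pics; cat > h.py <<'E'
import numpy as np, cv2
from cell import manip
def grab(n,f=None):
    p=manip.grab_frame(n)
    if f: cv2.imwrite('pics/'+f,cv2.cvtColor(p['frame'],cv2.COLOR_RGB2BGR))
    return p
def ray(p,u,v):
    d=np.array([(u-p['cx'])/p['fx'],(v-p['cy'])/p['fy'],1.]); d=np.array(p['rotation'])@d
    return np.array(p['origin']),d/np.linalg.norm(d)
def atz(p,u,v,z):
    o,d=ray(p,u,v); return o+d*(z-o[2])/d[2]
def tri(rs):
    A=sum(np.eye(3)-np.outer(d,d) for o,d in rs); b=sum((np.eye(3)-np.outer(d,d))@o for o,d in rs)
    x=np.linalg.solve(A,b); return x,max(np.linalg.norm(np.cross(x-o,d)) for o,d in rs)
def pts(p,q,n=3): return [(r['xy'][0]*640,r['xy'][1]*480,r['p']) for r in manip.pinpoint(p,q)[:n]]
def proj(p,X):
    c=np.array(p['rotation']).T@(np.array(X)-p['origin']); return c[0]/c[2]*p['fx']+p['cx'],c[1]/c[2]*p['fy']+p['cy']
E
python3 - <<'E'
from h import *
np.set_printoptions(precision=4,suppress=True)
s=grab('scene','s.png');t=grab('top','t.png')
for p in (s,t): print(p['origin'],p['fx'],np.array(p['rotation']).tolist())
for q in ['sleeve_mid','own_pocket','small_pocket','large_pocket','groove','hub','pliers_grip','ring_center','pliers','small_sleeve','spray_can','grease_jar']:
    for n,p in (('s',s),('t',t)): print(q,n,[tuple(np.round(x,2)) for x in pts(p,q)])
o=manip.get_obs();print(o['ee_pos'],o['eef_rot'],o['width'])
E
```

```text
[1.207  0.2187 0.6778] 459.63934009526304 [[-0.2779511387745735, 0.6405771563917311, -0.7158240504223098], [0.9605949729845278, 0.18588037174954292, -0.2066537811778581], [0.0006799490952511812, -0.7450566381875513, -0.667000857242247]]
[0.4331 0.0592 1.4094] 534.6772452826257 [[0.00328946976174178, -0.9951540682518749, 0.09827288451261282], [-0.9998908594929751, -0.0046886541339972495, -0.014010197172472863], [0.014403072279427198, -0.0982160728402154, -0.9950608798182948]]
sleeve_mid s [(np.float64(313.47), np.float64(248.88), np.float64(0.75))]
sleeve_mid t [(np.float64(316.03), np.float64(219.41), np.float64(0.5))]
own_pocket s [(np.float64(427.97), np.float64(311.71), np.float64(0.94)), (np.float64(505.98), np.float64(331.01), np.float64(0.89)), (np.float64(518.02), np.float64(276.38), np.float64(0.69))]
own_pocket t [(np.float64(388.67), np.float64(229.2), np.float64(0.89)), (np.float64(184.19), np.float64(210.38), np.float64(0.64)), (np.float64(222.98), np.float64(249.02), np.float64(0.57))]
small_pocket s [(np.float64(446.4), np.float64(279.7), np.float64(0.75)), (np.float64(
[... 1149 characters left out ...]
at64(366.1), np.float64(0.34)), (np.float64(312.0), np.float64(249.89), np.float64(0.16))]
small_sleeve t [(np.float64(221.38), np.float64(250.08), np.float64(0.46)), (np.float64(315.71), np.float64(221.9), np.float64(0.33))]
spray_can s [(np.float64(149.57), np.float64(329.52), np.float64(0.85))]
spray_can t [(np.float64(416.38), np.float64(155.9), np.float64(0.82)), (np.float64(225.6), np.float64(249.6), np.float64(0.36))]
grease_jar s [(np.float64(396.61), np.float64(374.11), np.float64(0.92))]
grease_jar t [(np.float64(248.32), np.float64(166.7), np.float64(0.92))]
[0.1863 0.6227 0.2563] [[-0.958   0.2867 -0.    ]
 [ 0.2867  0.958   0.    ]
 [ 0.     -0.     -1.    ]] 0.08553249667699557
```

View pics/s.png

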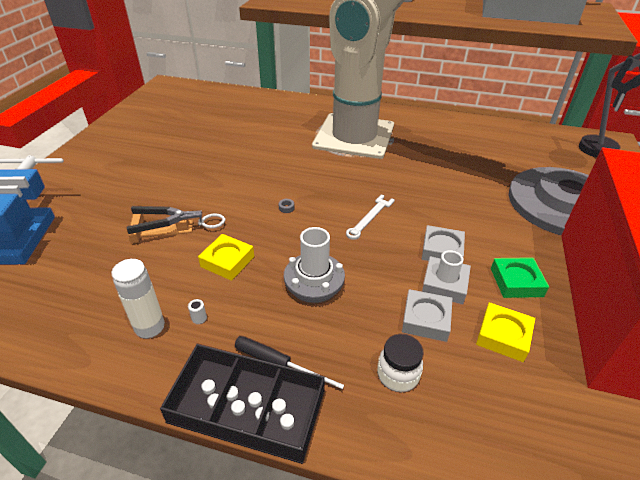

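View pics/t.png

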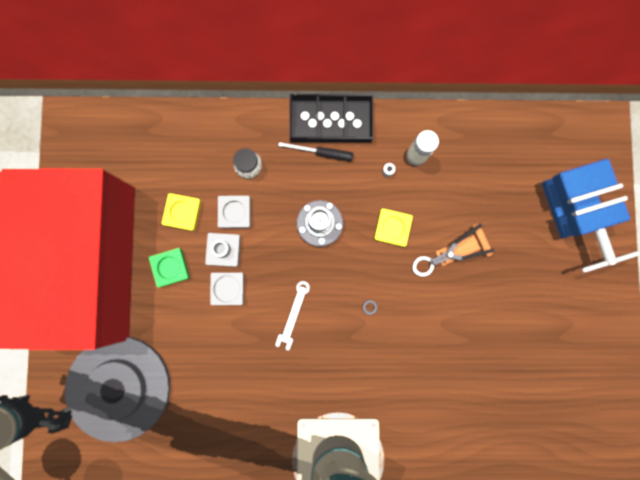

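```bash
python3 - <<'E'
from h import *
np.set_printoptions(precision=4,suppress=True)
s=grab('scene');t=grab('top')
def T(n,a,b): print(n,*tri([ray(s,*a),ray(t,*b)]))
T('sleeve_mid',(313.5,248.9),(316,219.4));T('groove',(314.6,261.4),(319.4,226));T('hub',(314.3,287.2),(322.4,227.9))
T('blkA',(428,311.7),(234,211));T('small',(446.4,279.7),(222.5,249.4));T('blkC',(443,243.8),(227,287.8))
T('grip',(150.7,214.4),(468.2,247.5));T('pivot',(185.4,218.5),(450.4,256.1));T('ring',(211,215.5),(423.5,265.5))
T('can',(149.6,329.5),(416.4,155.9));T('jar',(396.6,374.1),(248.3,166.7))
# rectify block tops at z=0.03 from both cams, 120mm windows
rows=[]
for p in (s,t):
    r=[]
    for u,v in [(428,311.7),(443,243.8)] if p is s else [(234,211),(227,288)]:
        c=atz(p,u,v,.028); W=.06
        src=np.float32([proj(p,(c[0]+a*W,c[1]+b*W,.03)) for a,b in((1,1),(1,-1),(-1,-1),(-1,1))])
        M=cv2.getPerspectiveTransform(src,np.float32([[0,0],[300,0],[300,300],[0,300]]))
        r.append(cv2.warpPerspective(p['frame'],M,(300,300),flags=cv2.INTER_CUBIC)); print(c)
    rows.append(np.hstack(r))
cv2.imwrite('pics/blk.png',np.vstack(rows)[:,:,::-1])
E
```

```text
sleeve_mid [0.6049 0.0537 0.0961] 0.0042684505216344405
groove [0.5928 0.0486 0.051 ] 0.0003932998272374452
hub [ 0.5952  0.0444 -0.0215] 0.0041291792521514015
blkA [0.6342 0.273  0.0237] 0.0011396587643404798
small [0.5343 0.3016 0.0146] 0.0004165888452278043
blkC [0.4347 0.287  0.0195] 0.0004076414851408986
grip [ 0.5419 -0.3382  0.0419] 0.003976465404561578
pivot [ 0.5154 -0.285   0.0232] 0.008196929245028975
ring [ 0.494  -0.2215  0.0283] 0.0004895903563116152
can [ 0.7914 -0.212  -0.0079] 0.0017950302900736727
jar [ 0.7589  0.2395 -0.0051] 0.0007526692479779632
[0.6377 0.2738 0.028 ]
[0.4446 0.2865 0.028 ]
[0.6336 0.2712 0.028 ]
[0.4342 0.2852 0.028 ]
```

View pics/blk.png

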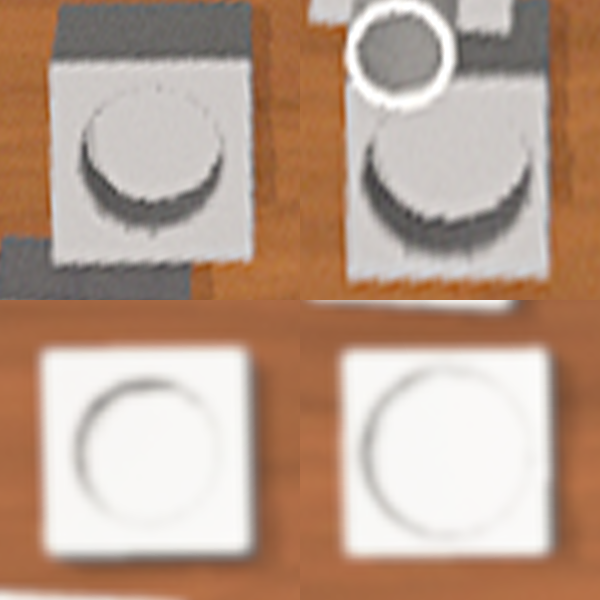

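Own pocket is block A (scene 428,312; top 234,211), with a pocket of about 58 mm. Block C (443,244) measures about 67 mm. The other candidates are the small block (447,278), the yellow blocks (507,331) and (226,256), and the green block (520,277); I rejected all of these. The sleeve is at scene (313,249), standing on the hub. The small sleeve at (450,265) is the look-alike to avoid.

arm_command(
  motion=[
    {"dp": [-55.6, -43.4, 0], "roll": 0},
    {"dp": [-55.6, -43.4, 0], "roll": 0},
    {"dp": [-55.6, -43.4, 0], "roll": 0},
    {"dp": [-55.6, -43.4, 0], "roll": 0},
    {"dp": [-55.6, -43.4, 0], "roll": 0},
    {"dp": [-55.6, -43.4, 0], "roll": 0},
    {"dp": [-55.6, -43.4, 0], "roll": 0},
    {"dp": [-55.6, -43.4, 0], "roll": 0},
    {"dp": [-55.6, -43.4, 0], "roll": 0},
    {"dp": [-55.6, -43.4, 0], "roll": 0},
  ],
  jaw=1,
  grip_force=40,
)

```text
time: 2.4
ee_pos: [0.4768, 0.2133, 0.2566]
eef_rot: [[-0.958, 0.287, 0.001], [0.287, 0.958, 0.001], [-0.001, 0.001, -1.0]]
ft_force: [1.3, 0.3, -0.1]
width: 0.0857
gripper_force: 0.0
```

```bash
python3 - <<'E'
from h import *
np.set_printoptions(precision=4,suppress=True)
w=grab('wrist','w1.png');print(w['origin'],w['fx'],w['rotation'])
for q in ['own_pocket','sleeve_mid','groove','small_pocket']:
    for u,v,p in pts(w,q): print(q,round(u),round(v),round(p,2),atz(w,u,v,{'own_pocket':.016,'small_pocket':.016,'groove':.06,'sleeve_mid':.0895}[q]))
E
```

```text
[0.4148 0.232  0.3738] 364.66804914512085 [[ 0.2868  0.9251  0.2488]
 [ 0.958  -0.277  -0.0744]
 [ 0.0001  0.2597 -0.9657]]
own_pocket 536 290 0.76 [0.6297 0.4081 0.016 ]
own_pocket 545 150 0.62 [0.4877 0.4362 0.016 ]
own_pocket 414 326 0.56 [0.6334 0.2746 0.016 ]
sleeve_mid 186 400 0.76 [0.6021 0.0492 0.0895]
groove 191 403 0.36 [0.6262 0.0338 0.06  ]
small_pocket 418 235 0.71 [0.5349 0.3016 0.016 ]
```

arm_command(
  motion=[
    {"dp": [-15.9, -12.4, 0], "roll": 0},
    {"dp": [-15.9, -12.4, 0], "roll": 0},
    {"dp": [-15.9, -12.4, 0], "roll": 0},
    {"dp": [-15.9, -12.4, 0], "roll": 0},
    {"dp": [-15.9, -12.4, 0], "roll": 0},
    {"dp": [-15.9, -12.4, 0], "roll": 0},
    {"dp": [-15.9, -12.4, 0], "roll": 0},
  ],
)

```text
time: 3.35
ee_pos: [0.5916, 0.0536, 0.256]
eef_rot: [[-0.959, 0.283, -0.001], [0.283, 0.959, 0.002], [0.002, 0.001, -1.0]]
ft_force: [-0.5, -0.2, -0.7]
width: 0.0853
gripper_force: 0.0
```

```bash
python3 - <<'E'
from h import *
np.set_printoptions(precision=4,suppress=True)
w=grab('wrist','w2.png');print(w['origin'],manip.get_obs()['ee_pos'])
for q in ['own_pocket','sleeve_mid','groove','small_pocket']:
    for u,v,p in pts(w,q): print(q,round(u),round(v),round(p,2),atz(w,u,v,{'own_pocket':.016,'small_pocket':.016,'groove':.06,'sleeve_mid':.0895}[q]))
a,b=cv2.imread('pics/w1.png'),w['frame'][:,:,::-1]
cv2.imwrite('pics/w12.png',cv2.resize(np.hstack([a,b]),(800,300)))
E
```

```text
[0.5298 0.0719 0.3733] [0.5915 0.0537 0.2562]
own_pocket 137 262 0.76 [ 0.5942 -0.1431  0.016 ]
own_pocket 547 184 0.73 [0.6337 0.274  0.016 ]
own_pocket 559 71 0.59 [0.5339 0.2975 0.016 ]
groove 318 229 0.92 [0.6036 0.0499 0.06  ]
groove 558 71 0.74 [0.5338 0.2692 0.06  ]
```

View pics/w12.png

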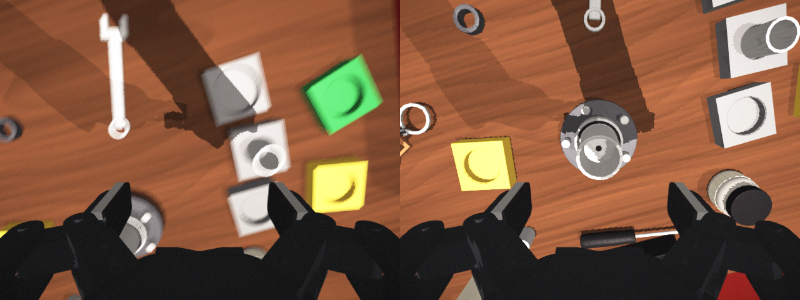

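```bash
cat >> h.py <<'E'
def circ(p,c,z,r0,r1,W=.06,f=None):
    "circle fit in plane z near c; window +-W, 0.2 mm/px"
    n=int(2*W/.0002)
    src=np.float32([proj(p,(c[0]+a*W,c[1]+b*W,z)) for a,b in((1,1),(1,-1),(-1,-1),(-1,1))])
    M=cv2.getPerspectiveTransform(src,np.float32([[0,0],[n,0],[n,n],[0,n]]))
    g=cv2.cvtColor(cv2.warpPerspective(p['frame'],M,(n,n),flags=cv2.INTER_CUBIC),cv2.COLOR_RGB2GRAY)
    if f: cv2.imwrite('pics/'+f,g)
    h=cv2.HoughCircles(cv2.GaussianBlur(g,(9,9),2),cv2.HOUGH_GRADIENT,1,10,param1=80,param2=15,minRadius=int(r0/.0002),maxRadius=int(r1/.0002))
    return [] if h is None else [(c[0]+W-y*.0002,c[1]+W-x*.0002,r*.0002) for x,y,r in h[0][:3]]
E
python3 - <<'E'
from h import *
np.set_printoptions(precision=4,suppress=True)
w=grab('wrist');s=grab('scene')
print('rim w',np.array(circ(w,(.595,.049),.127,.025,.029,f='rim.png')))
print('in w',np.array(circ(w,(.595,.049),.127,.021,.024)))
print('hub flange w',np.array(circ(w,(.595,.049),.03,.056,.064,.08)))
print('pocket w',np.array(circ(w,(.634,.274),.03,.027,.031)))
E
```

```text
rim w [[0.6045 0.0501 0.0264]
 [0.5871 0.0533 0.0251]
 [0.5837 0.0553 0.026 ]]
in w [[0.6043 0.0501 0.0228]
 [0.5871 0.0539 0.0217]
 [0.5855 0.0527 0.0226]]
hub flange w [[0.6035 0.0505 0.0604]
 [0.6149 0.0243 0.0575]
 [0.6081 0.0485 0.0568]]
pocket w [[0.6327 0.2711 0.0282]
 [0.6347 0.2729 0.0281]
 [0.6301 0.2701 0.0309]]
```

View pics/rim.png

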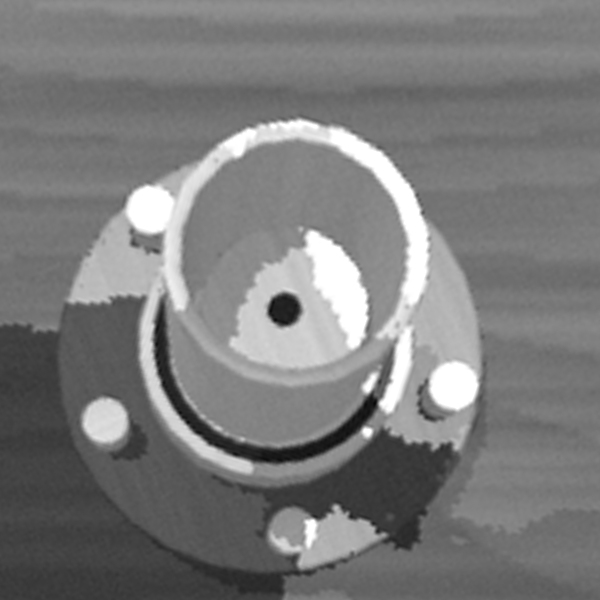

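arm_command(
  motion=[
    {"dp": [-1.3, 0, 2], "roll": 0},
    {"dp": [-1.3, 0, 6], "roll": 0},
    {"dp": [-1.3, 0, 9], "roll": 0},
    {"dp": [-1.3, 0, 9], "roll": 0},
    {"dp": [-1.3, 0, 9], "roll": 0},
  ],
)

```text
time: 4.2
ee_pos: [0.6051, 0.047, 0.1666]
eef_rot: [[-0.958, 0.287, -0.0], [0.287, 0.958, -0.0], [0.0, -0.0, -1.0]]
ft_force: [-0.5, 0.2, 1.2]
width: 0.0853
gripper_force: 0.0
```

arm_command(
  motion=[
    {"dp": [0.2, 0.3, 1], "roll": 0},
    {"dp": [0.2, 0.3, 3], "roll": 0},
    {"dp": [0.2, 0.3, 5], "roll": 0},
    {"dp": [0.2, 0.3, 5.9], "roll": 0},
    {"dp": [0.2, 0.3, 5.9], "roll": 0},
  ],
)

```text
time: 4.7
ee_pos: [0.6036, 0.0505, 0.107]
eef_rot: [[-0.958, 0.287, -0.001], [0.287, 0.958, 0.0], [0.001, -0.0, -1.0]]
ft_force: [-0.4, 0.1, 1.1]
width: 0.0854
gripper_force: 0.0
```

arm_command(
  motion=[
    {"dp": [0, 0, 0], "roll": 0},
    {"dp": [0, 0, 0], "roll": 0},
    {"dp": [0, 0, 0], "roll": 0},
    {"dp": [0, 0, 0], "roll": 0},
    {"dp": [0, 0, 0], "roll": 0},
    {"dp": [0, 0, 0], "roll": 0},
    {"dp": [0, 0, 0], "roll": 0},
  ],
  jaw=0,
  grip_force=40,
)

```text
time: 5.4
ee_pos: [0.6048, 0.0504, 0.1088]
eef_rot: [[-0.958, 0.287, 0.002], [0.287, 0.958, 0.0], [-0.002, 0.001, -1.0]]
ft_force: [-0.5, 0.1, 5.5]
width: 0.0537
gripper_force: 41.8
```

arm_command(
  motion=[
    {"dp": [0, 0, -1], "roll": 0},
    {"dp": [0, 0, -2.5], "roll": 0},
    {"dp": [0, 0, -4], "roll": 0},
    {"dp": [0, 0, -5.5], "roll": 0},
    {"dp": [0, 0, -6.5], "roll": 0},
    {"dp": [0, 0, -7], "roll": 0},
    {"dp": [0.3, 1.5, -7], "roll": 0},
    {"dp": [0.7, 4.5, -7], "roll": 0},
    {"dp": [1.2, 7.5, -7], "roll": 0},
    {"dp": [1.7, 10.5, -7], "roll": 0},
  ],
)

```text
time: 6.4
ee_pos: [0.6171, 0.1583, 0.1765]
eef_rot: [[-0.958, 0.286, -0.002], [0.286, 0.958, 0.001], [0.002, 0.0, -1.0]]
ft_force: [1.2, 0.3, -1.0]
width: 0.0535
gripper_force: 42.4
```

arm_command(
  motion=[
    {"dp": [0.5, 3, 0], "roll": 0},
    {"dp": [1, 6, 0], "roll": 0},
    {"dp": [1.5, 9, 0], "roll": 0},
    {"dp": [1.9, 11, 0], "roll": 0},
    {"dp": [1.9, 11.7, 0], "roll": 0},
    {"dp": [1.9, 11.7, 0], "roll": 0},
    {"dp": [1.9, 11.7, 0], "roll": 0},
  ],
)

```text
time: 7.1
ee_pos: [0.6329, 0.2717, 0.1768]
eef_rot: [[-0.958, 0.288, -0.001], [0.288, 0.958, -0.002], [0.0, -0.002, -1.0]]
ft_force: [0.5, 0.3, -1.3]
width: 0.0536
gripper_force: 42.4
```

```bash
python3 - <<'E'
from h import *
np.set_printoptions(precision=4,suppress=True)
w=grab('wrist','w3.png');t=grab('top');s=grab('scene','s3.png');o=manip.get_obs();print(o['ee_pos'],o['width'],o['gripper_force'])
for n,p in(('w',w),('s',s),('t',t)):
  for q,z in (('own_pocket',.016),('sleeve_foot',.12),('sleeve_mid',.1575)):
    for u,v,k in pts(p,q): print(n,q,round(u),round(v),round(k,2),atz(p,u,v,z))
print('stub w',np.array(circ(w,(.604,.05),.084,.018,.022)))
a=cv2.imread('pics/w3.png');b=cv2.imread('pics/s3.png')[180:380,330:530]
cv2.imwrite('pics/c3.png',np.hstack([cv2.resize(a,(400,300)),cv2.resize(b,(300,300))]))
E
```

```text
[0.6333 0.2713 0.1773] 0.05355264566149761 42.42549737915397
w own_pocket 492 172 0.83 [0.6315 0.4083 0.016 ]
w sleeve_mid 318 305 0.85 [0.6337 0.2711 0.1575]
s own_pocket 431 315 0.92 [0.6341 0.2803 0.016 ]
s own_pocket 504 331 0.75 [0.634  0.4077 0.016 ]
s own_pocket 223 256 0.7 [ 0.5953 -0.1485  0.016 ]
s sleeve_foot 436 277 0.92 [0.6388 0.2717 0.12  ]
s sleeve_mid 441 258 0.56 [0.6316 0.2719 0.1575]
t own_pocket 167 269 0.86 [0.4827 0.4421 0.016 ]
t own_pocket 235 210 0.78 [0.637  0.2714 0.016 ]
t own_pocket 182 216 0.69 [0.6224 0.4089 0.016 ]
t sleeve_foot 226 204 0.59 [0.6378 0.2764 0.12  ]
t sleeve_mid 386 172 0.72 [ 0.711  -0.1098  0.1575]
t sleeve_mid 223 204 0.36 [0.6311 0.2773 0.1575]
stub w [[0.6001 0.0773 0.0179]
 [0.6009 0.0835 0.0215]
 [0.5991 0.0747 0.0206]]
```

View pics/c3.png

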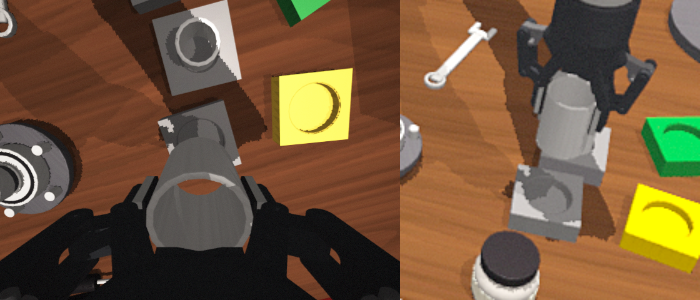

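```bash
python3 - <<'E'
from h import *
for n,f in(('scene','s.png'),('top','t.png')):
    p=manip.grab_frame(n); im=cv2.imread('pics/'+f); W=.06;c=(.634,.274);N=600
    src=np.float32([proj(p,(c[0]+a*W,c[1]+b*W,.03)) for a,b in((1,1),(1,-1),(-1,-1),(-1,1))])
    M=cv2.getPerspectiveTransform(src,np.float32([[0,0],[N,0],[N,N],[0,N]]))
    g=cv2.warpPerspective(im,M,(N,N),flags=cv2.INTER_CUBIC)
    hsv=cv2.cvtColor(g,cv2.COLOR_BGR2HSV)
    m=((hsv[...,1]<60)&(hsv[...,2]>150)).astype(np.uint8)
    m=cv2.morphologyEx(m,cv2.MORPH_CLOSE,np.ones((9,9)));
    k,l,st,ce=cv2.connectedComponentsWithStats(m); i=1+np.argmax(st[1:,4])
    (x,y),(w,h),a=cv2.minAreaRect(np.argwhere(l==i)[:,::-1].astype(np.float32))
    print(n,'centre',c[0]+W-y*.0002,c[1]+W-x*.0002,'size mm',w*.2,h*.2,a)
E
```

```text
scene centre 0.6333340393066406 0.27323833007812504 size mm 82.048095703125 81.51430664062501 89.09777069091797
top centre 0.6325624511718749 0.27243352661132814 size mm 84.83184814453125 84.82534790039062 89.37948608398438
```

arm_command(
  motion=[
    {"dp": [0.05, 0.2, 1.5], "roll": 0},
    {"dp": [0.05, 0.2, 3.5], "roll": 0},
    {"dp": [0.05, 0.2, 5.5], "roll": 0},
    {"dp": [0.05, 0.2, 7], "roll": 0},
    {"dp": [0.05, 0.2, 8], "roll": 0},
    {"dp": [0.05, 0.2, 8.6], "roll": 0},
    {"dp": [0.05, 0.2, 8.6], "roll": 0},
    {"dp": [0.05, 0.2, 8.6], "roll": 0},
  ],
)

```text
time: 8.6
ee_pos: [0.6337, 0.2755, 0.0919]
eef_rot: [[-0.958, 0.287, 0.001], [0.287, 0.958, 0.0], [-0.001, 0.001, -1.0]]
ft_force: [0.6, -0.0, -1.7]
width: 0.0541
gripper_force: 42.4
```

```bash
python3 - <<'E'
from h import *
w=grab('wrist','w4.png');s=grab('scene','s4.png');o=manip.get_obs();print(o['ee_pos'],o['ft_force'])
a=cv2.imread('pics/w4.png');b=cv2.imread('pics/s4.png')[230:370,370:510]
cv2.imwrite('pics/c4.png',np.hstack([cv2.resize(a[150:400,200:450],(400,400)),cv2.resize(b,(400,400),interpolation=cv2.INTER_CUBIC)]))
E
```

```text
[0.63379186 0.27563907 0.09228356] [-0.6552353   0.45680487 -2.51954763]
```

View pics/c4.png

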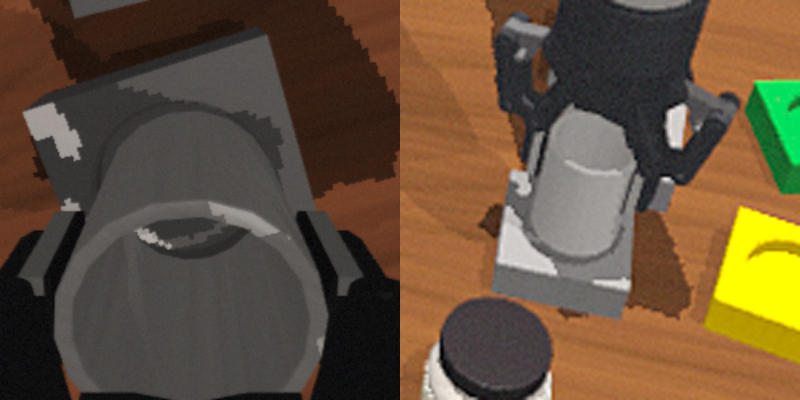

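arm_command(
  motion=[
    {"dp": [0, -0.1, 0.3], "roll": 0},
    {"dp": [0, -0.1, 0.6], "roll": 0},
    {"dp": [0, -0.1, 0.8], "roll": 0},
    {"dp": [0, -0.1, 0.8], "roll": 0},
  ],
)

```text
time: 9.1
ee_pos: [0.6331, 0.2739, 0.083]
eef_rot: [[-0.958, 0.287, 0.0], [0.287, 0.958, -0.001], [-0.0, -0.001, -1.0]]
ft_force: [1.0, -1.8, -2.0]
width: 0.0539
gripper_force: 42.5
```

arm_command(
  motion=[
    {"dp": [0, 0, 0.3], "roll": 0},
    {"dp": [0, 0, 0.6], "roll": 0},
    {"dp": [0, 0, 0.8], "roll": 0},
    {"dp": [0, 0, 0.9], "roll": 0},
    {"dp": [0, 0, 0.9], "roll": 0},
  ],
)

```text
time: 9.6
ee_pos: [0.633, 0.2739, 0.0741]
eef_rot: [[-0.958, 0.287, 0.0], [0.287, 0.958, -0.001], [-0.0, -0.001, -1.0]]
ft_force: [2.1, -3.3, -1.4]
width: 0.0538
gripper_force: 42.6
```

arm_command(
  motion=[
    {"dp": [0, -0.05, 0.1], "roll": 0},
    {"dp": [0, -0.05, 0.2], "roll": 0},
    {"dp": [0, -0.05, 0.2], "roll": 0},
  ],
)

```text
time: 9.9
ee_pos: [0.6331, 0.2738, 0.0728]
eef_rot: [[-0.958, 0.287, 0.001], [0.287, 0.958, 0.0], [-0.001, 0.0, -1.0]]
ft_force: [0.9, -3.7, 2.0]
width: 0.0536
gripper_force: 42.7
```

arm_command(
  motion=[
    {"dp": [0, 0, 0], "roll": 0},
    {"dp": [0, 0, 0], "roll": 0},
    {"dp": [0, 0, 0], "roll": 0},
    {"dp": [0, 0, 0], "roll": 0},
    {"dp": [0, 0, -1], "roll": 0},
    {"dp": [0, 0, -4], "roll": 0},
    {"dp": [0, 0, -8], "roll": 0},
    {"dp": [0, 0, -12], "roll": 0},
    {"dp": [0, 0, -15], "roll": 0},
    {"dp": [0, 0, -15], "roll": 0},
  ],
  jaw=1,
)

```text
time: 10.9
ee_pos: [0.6357, 0.2751, 0.2288]
eef_rot: [[-0.958, 0.287, 0.01], [0.287, 0.958, 0.005], [-0.008, 0.007, -1.0]]
ft_force: [-0.0, 0.5, -0.6]
width: 0.0855
gripper_force: 0.0
```

```bash
python3 - <<'E'
from h import *
np.set_printoptions(precision=4,suppress=True)
w=grab('wrist','w5.png');s=grab('scene');o=manip.get_obs();print(o['ee_pos'],o['width'])
print('rim',np.array(circ(w,(.633,.273),.091,.025,.029)))
for n,p in(('w',w),('s',s)):
  for q,z in (('sleeve_foot',.016),('sleeve_mid',.0535)):
    for u,v,k in pts(p,q): print(n,q,round(u),round(v),round(k,2),atz(p,u,v,z))
cv2.imwrite('pics/w5s.png',cv2.resize(cv2.imread('pics/w5.png'),(400,300)))
E
```

```text
[0.633  0.2741 0.2237] 0.08552746586961532
rim [[0.6321 0.2733 0.0267]
 [0.6309 0.2707 0.0262]
 [0.6301 0.2741 0.0251]]
w sleeve_mid 311 216 0.8 [0.6325 0.271  0.0535]
w sleeve_mid 319 327 0.67 [0.7313 0.2477 0.0535]
s sleeve_foot 425 316 0.94 [0.6388 0.2713 0.016 ]
s sleeve_mid 312 285 0.72 [0.6566 0.0609 0.0535]
s sleeve_mid 430 300 0.7 [0.6314 0.2719 0.0535]
```

View pics/w5s.png

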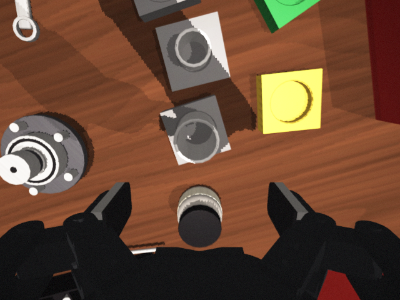

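arm_command(
  motion=[
    {"dp": [-0.7, -5, 0], "roll": 0.1},
    {"dp": [-1.4, -10, 0], "roll": 0.2},
    {"dp": [-2.1, -15, 0], "roll": 0.3},
    {"dp": [-2.8, -20, 0], "roll": 0.4},
    {"dp": [-3.5, -25, 0], "roll": 0.5},
    {"dp": [-4.2, -30, 0], "roll": 0.6},
    {"dp": [-4.9, -35, 0], "roll": 0.7},
    {"dp": [-5.6, -40, 0], "roll": 0.8},
    {"dp": [-6.3, -45, 0], "roll": 0.89},
    {"dp": [-6.9, -49, 0], "roll": 0.89},
  ],
)

```text
time: 12.2
ee_pos: [0.557, -0.2177, 0.2214]
eef_rot: [[-0.377, 0.926, -0.002], [0.926, 0.377, -0.0], [0.0, -0.002, -1.0]]
ft_force: [1.2, -0.8, -0.3]
width: 0.0854
gripper_force: 0.0
```

arm_command(
  motion=[
    {"dp": [0, 0, 0], "roll": 0},
    {"dp": [0, 0, 0], "roll": 0},
    {"dp": [0, 0, 0], "roll": 0},
  ],
)

```text
time: 12.5
ee_pos: [0.5585, -0.2134, 0.2215]
eef_rot: [[-0.382, 0.924, -0.001], [0.924, 0.382, 0.002], [0.002, -0.0, -1.0]]
ft_force: [-0.4, 1.2, -0.3]
width: 0.085
gripper_force: 0.0
```

```bash
python3 - <<'E'
from h import *
np.set_printoptions(precision=4,suppress=True)
w=grab('wrist','w6.png');o=manip.get_obs();print(o['ee_pos'],o['eef_rot'])
for q,z in (('pliers_grip',.038),('ring_center',.014),('pliers',.03),('groove',.06)):
    for u,v,k in pts(w,q): print(q,round(u),round(v),round(k,2),atz(w,u,v,z))
print('stub',np.array(circ(w,(.604,.05),.084,.018,.022)),np.array(circ(w,(.604,.05),.03,.057,.063,.08)))
E
```

```text
[ 0.5587 -0.2131  0.2216] [[-0.3828  0.9238 -0.0009]
 [ 0.9238  0.3828  0.0017]
 [ 0.0019 -0.0002 -1.    ]]
pliers 250 274 0.87 [ 0.5217 -0.2854  0.03  ]
stub [] []
```

View pics/w6.png

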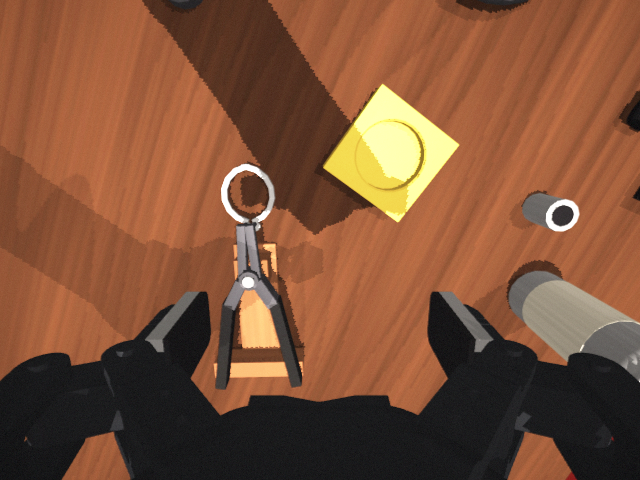

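The wrist view shows the ring at (248,195), the pivot at (248,282) and the handle tails at (222,383) and (296,383). No look-alike pliers are in view.

```bash
python3 - <<'E'
from h import *
np.set_printoptions(precision=4,suppress=True)
w=grab('wrist');o=manip.get_obs()
f=w['frame']; g=((f.min(2)>150)).astype(np.uint8); g[:160]=0;g[230:]=0;g[:,:210]=0;g[:,285:]=0
c=max(cv2.findContours(g,cv2.RETR_EXTERNAL,cv2.CHAIN_APPROX_NONE)[0],key=len); e=cv2.fitEllipse(c); print(e)
r=atz(w,*e[0],.016); p=atz(w,248,282,.046); a=atz(w,222,384,.046); b=atz(w,296,384,.046); t=(a+b)/2
print('ring',r,'piv',p,'tail',a,b,t,np.linalg.norm(r-p),np.linalg.norm((p-t)[:2]))
# edge blobs of pixels for the handle at 60mm behind pivot
R=np.array(o['eef_rot'])
for n,d in (('ring-piv',r-p),('piv-tail',p-t),('ring-tail',r-t)): print(n,np.degrees(np.arctan2(d[1],d[0])))
print('tool x',np.degrees(np.arctan2(R[1,0],R[0,0])),o['ee_pos'])
E
```

```text
((247.1264190673828, 192.98472595214844), (48.51010513305664, 55.391502380371094), 164.3284454345703)
ring [ 0.4934 -0.2212  0.016 ] piv [ 0.5237 -0.2874  0.046 ] tail [ 0.5355 -0.3932  0.046 ] [ 0.5995 -0.3666  0.046 ] [ 0.5675 -0.3799  0.046 ] 0.07868159077464564 0.1023796344643711
ring-piv 114.65442497220761
piv-tail 115.32868563899213
ring-tail 115.0486213513615
tool x 112.44590796356795 [ 0.5586 -0.2142  0.2223]
```

arm_command(
  motion=[
    {"dp": [-3, -1.5, 2], "roll": -0.045},
    {"dp": [-6, -3, 4], "roll": -0.045},
    {"dp": [-9, -4.5, 6], "roll": -0.045},
    {"dp": [-11.3, -5.7, 8], "roll": -0.045},
    {"dp": [-11.3, -5.7, 9], "roll": -0.045},
    {"dp": [-11.3, -5.7, 9], "roll": -0.045},
    {"dp": [-11.3, -5.7, 9], "roll": -0.045},
  ],
)

```text
time: 13.5
ee_pos: [0.5494, -0.3398, 0.1325]
eef_rot: [[-0.423, 0.906, 0.0], [0.906, 0.423, 0.001], [0.001, 0.001, -1.0]]
ft_force: [-0.7, -0.1, 1.3]
width: 0.0851
gripper_force: 0.0
```

```bash
python3 - <<'E'
from h import *
np.set_printoptions(precision=4,suppress=True)
w=grab('wrist','w7.png');o=manip.get_obs();print(o['ee_pos'],o['eef_rot'])
for q,z in (('pliers_grip',.038),('ring_center',.014),('pliers',.03)):
    for u,v,k in pts(w,q): print(q,round(u),round(v),round(k,2),atz(w,u,v,z))
print('tcp axis px',proj(w,[o['ee_pos'][0],o['ee_pos'][1],.046]))
E
```

```text
[ 0.5497 -0.3398  0.133 ] [[-0.4235  0.9059  0.0012]
 [ 0.9059  0.4235  0.0006]
 [ 0.      0.0014 -1.    ]]
pliers 316 147 0.88 [ 0.5229 -0.2856  0.03  ]
tcp axis px (np.float64(317.8461463133297), np.float64(253.90378375916052))
```

View pics/w7.png

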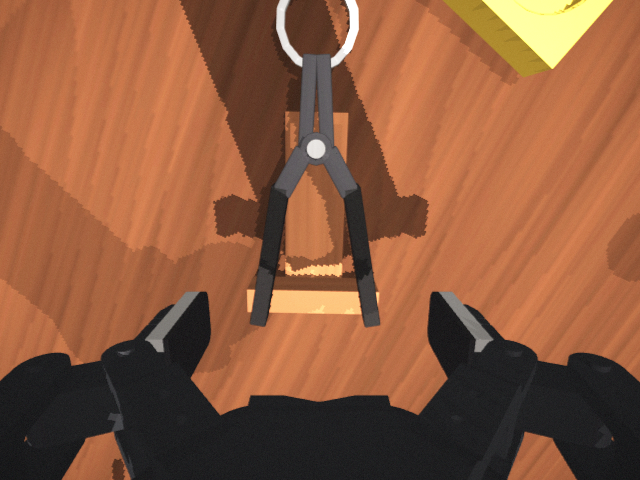

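arm_command(
  motion=[
    {"dp": [0, 0, 2], "roll": 0},
    {"dp": [0, 0, 4], "roll": 0},
    {"dp": [0, 0, 6], "roll": 0},
    {"dp": [0, 0, 8], "roll": 0},
    {"dp": [0, 0, 9.1], "roll": 0},
    {"dp": [0, 0, 9.1], "roll": 0},
    {"dp": [0, 0, 9.1], "roll": 0},
  ],
)

```text
time: 14.4
ee_pos: [0.549, -0.3416, 0.042]
eef_rot: [[-0.422, 0.907, 0.001], [0.907, 0.422, -0.001], [-0.001, 0.0, -1.0]]
ft_force: [0.6, -0.1, 0.5]
width: 0.0852
gripper_force: 0.0
```

arm_command(
  motion=[
    {"dp": [0, 0, 0], "roll": 0},
    {"dp": [0, 0, 0], "roll": 0},
    {"dp": [0, 0, 0], "roll": 0},
    {"dp": [0, 0, 0], "roll": 0},
    {"dp": [0, 0, 0], "roll": 0},
    {"dp": [0, 0, 0], "roll": 0},
    {"dp": [0, 0, 0], "roll": 0},
    {"dp": [0, 0, 0], "roll": 0},
  ],
  jaw=0,
  grip_force=40,
)

```text
time: 15.2
ee_pos: [0.5505, -0.3436, 0.0444]
eef_rot: [[-0.421, 0.907, 0.005], [0.907, 0.421, -0.004], [-0.006, 0.003, -1.0]]
ft_force: [-0.7, -0.7, 10.2]
width: 0.0385
gripper_force: 40.5
```

arm_command(
  motion=[
    {"dp": [0, 0, -0.5], "roll": 0},
    {"dp": [0, 0, -1], "roll": 0},
    {"dp": [0, 0, -2], "roll": 0},
    {"dp": [0, 0, -4], "roll": 0},
    {"dp": [0, 0, -6], "roll": 0},
    {"dp": [0, 0, -8], "roll": 0},
    {"dp": [0, 0, -10], "roll": 0},
    {"dp": [0, 0, -12], "roll": 0},
    {"dp": [0, 0, -12], "roll": 0},
    {"dp": [0, 0, -12], "roll": 0},
  ],
)

```text
time: 16.2
ee_pos: [0.5485, -0.3412, 0.1613]
eef_rot: [[-0.422, 0.907, 0.0], [0.907, 0.422, 0.0], [0.0, 0.0, -1.0]]
ft_force: [-0.1, 0.3, -1.6]
width: 0.0386
gripper_force: 40.5
```

```bash
python3 - <<'E'
from h import *
np.set_printoptions(precision=4,suppress=True)
w=grab('wrist','w8.png');s=grab('scene','s8.png');t=grab('top');o=manip.get_obs();print(o['ee_pos'],o['eef_rot'],o['width'],o['gripper_force'],o['ft_force'],o['torque'])
R=np.array(o['eef_rot'])
for q in ('pliers_grip','ring_center','pliers'):
    P={n:pts(p,q,2) for n,p in(('w',w),('s',s),('t',t))}
    print(q,{k:np.round(v,2).tolist() for k,v in P.items()})
    rs=[ray(p,*P[n][0][:2]) for n,p in(('w',w),('s',s),('t',t)) if P[n]]
    if len(rs)>1: x,e=tri(rs); print(x,e,'in tool',R.T@(x-o['ee_pos']))
a=cv2.imread('pics/w8.png');b=cv2.imread('pics/s8.png')[100:300,80:320]
cv2.imwrite('pics/c8.png',np.hstack([cv2.resize(a,(440,330)),cv2.resize(b,(360,330))]))
E
```

```text
[ 0.5478 -0.3408  0.1599] [[-0.4215  0.9068 -0.0022]
 [ 0.9068  0.4215  0.0014]
 [ 0.0022 -0.0014 -1.    ]] 0.038625473143091046 40.49477577209473 [ 0.1534 -0.2503 -1.7613] [-0.0507 -0.0419  0.0084]
pliers_grip {'w': [], 's': [[139.2, 170.88, 0.85], [173.12, 175.1, 0.39]], 't': [[481.92, 244.42, 0.66], [233.28, 208.18, 0.39]]}
[ 0.5401 -0.3375  0.1546] 0.002927537100147773 in tool [ 0.0062 -0.0056  0.0053]
ring_center {'w': [], 's': [[206.08, 175.58, 0.88], [316.48, 258.82, 0.5]], 't': [[433.22, 267.6, 0.86], [250.37, 167.42, 0.17]]}
[ 0.4841 -0.2232  0.129 ] 0.0008263875121010874 in tool [ 0.1334 -0.0081  0.0312]
pliers {'w': [[315.78, 135.98, 0.67]], 's': [[175.81, 176.4, 0.71]], 't': [[461.18, 253.2, 0.58]]}
[ 0.5179 -0.2819  0.1388] 0.0075850900743204405 in tool [ 0.066  -0.0022  0.0213]
```

View pics/c8.png

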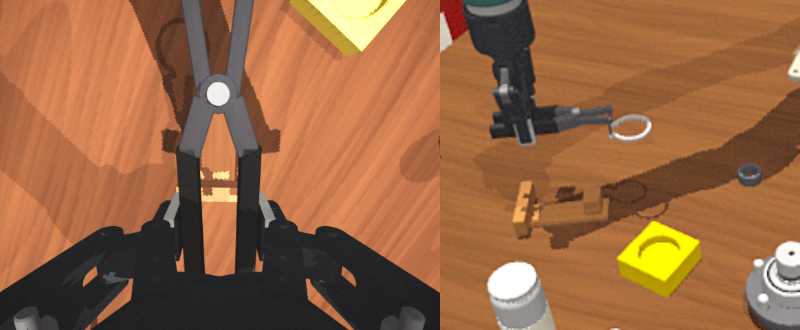

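arm_command(
  motion=[
    {"dp": [0.7, 0.8, 0], "roll": 0},
    {"dp": [2.2, 2.4, 0], "roll": 0},
    {"dp": [4.5, 4.8, 0], "roll": 0},
    {"dp": [7, 7.5, 0], "roll": 0},
    {"dp": [9.5, 10.2, 0], "roll": 0},
    {"dp": [12, 12.9, 0], "roll": 0},
    {"dp": [14.5, 15.6, 0], "roll": 0},
    {"dp": [16.8, 18, 0], "roll": 0},
    {"dp": [18.6, 20, 0], "roll": 0},
    {"dp": [19.6, 21.1, 0], "roll": 0},
  ],
)

```text
time: 17.8
ee_pos: [0.6583, -0.0698, 0.1611]
eef_rot: [[-0.426, 0.905, 0.0], [0.905, 0.426, 0.003], [0.002, 0.001, -1.0]]
ft_force: [0.0, 0.9, -3.3]
width: 0.0388
gripper_force: 40.5
```

arm_command(
  motion=[
    {"dp": [0.3, 0.3, 0], "roll": 0},
    {"dp": [0.5, 0.5, 0], "roll": 0},
    {"dp": [0.5, 0.5, 0], "roll": 0},
    {"dp": [0.5, 0.5, 0], "roll": 0},
  ],
)

```text
time: 18.2
ee_pos: [0.6592, -0.0702, 0.1614]
eef_rot: [[-0.419, 0.908, -0.0], [0.908, 0.419, -0.001], [-0.001, -0.001, -1.0]]
ft_force: [0.1, -0.0, -2.4]
width: 0.0389
gripper_force: 40.5
```

```bash
python3 - <<'E'
from h import *
np.set_printoptions(precision=4,suppress=True)
s=grab('scene','s9.png');t=grab('top','t9.png');o=manip.get_obs();print(o['ee_pos'],o['width'],o['gripper_force'],o['ft_force'])
R=np.array(o['eef_rot'])
for q,z in (('ring_center',.132),('pliers',.145),('groove',.06),('hub',0)):
    P={n:pts(p,q,2) for n,p in(('s',s),('t',t))}
    print(q,{k:np.round(v,2).tolist() for k,v in P.items()})
    for n,p in (('s',s),('t',t)):
        if P[n]: print('  ',n,atz(p,*P[n][0][:2],z))
    rs=[ray(p,*P[n][0][:2]) for n,p in(('s',s),('t',t)) if P[n]]
    if len(rs)>1: x,e=tri(rs); print(x,e,'in tool',R.T@(x-o['ee_pos']))
a=cv2.imread('pics/s9.png');b=cv2.imread('pics/t9.png')
u,v=map(int,proj(s,(.604,.05,.1)));u2,v2=map(int,proj(t,(.604,.05,.1)))
cv2.imwrite('pics/c9.png',np.hstack([cv2.resize(a[v-50:v+50,u-50:u+50],(400,400),interpolation=2),cv2.resize(b[v2-50:v2+50,u2-50:u2+50],(400,400),interpolation=2)]));print(u,v,u2,v2)
E
```

```text
[ 0.6594 -0.0698  0.1614] 0.0382851206386898 40.51625847816467 [ 0.2277 -0.043  -1.6452]
ring_center {'s': [[316.48, 230.69, 0.67], [279.17, 229.68, 0.61]], 't': [[319.68, 217.92, 0.92]]}
   s [0.5946 0.0518 0.132 ]
   t [0.6028 0.049  0.132 ]
[0.6015 0.0513 0.1377] 0.002305712713684417 in tool [ 0.1342 -0.0017  0.0236]
pliers {'s': [[278.08, 228.82, 0.94], [287.81, 368.78, 0.38]], 't': [[349.18, 207.7, 0.6]]}
   s [ 0.6234 -0.0115  0.145 ]
   t [ 0.6261 -0.0213  0.145 ]
[ 0.6245 -0.0164  0.1453] 0.005094045921162605 in tool [ 0.063  -0.0092  0.0161]
groove {'s': [], 't': [[315.2, 223.49, 0.87]]}
   t [0.5981 0.0597 0.06  ]
hub {'s': [[311.17, 285.12, 0.96]], 't': [[323.78, 228.0, 0.72]]}
   s [0.6096 0.0461 0.    ]
   t [0.5934 0.037  0.    ]
[ 0.5948  0.0392 -0.0173] 0.002570097647232967 in tool [ 0.1261 -0.0128  0.1786]
314 246 319 219
```

View pics/c9.png

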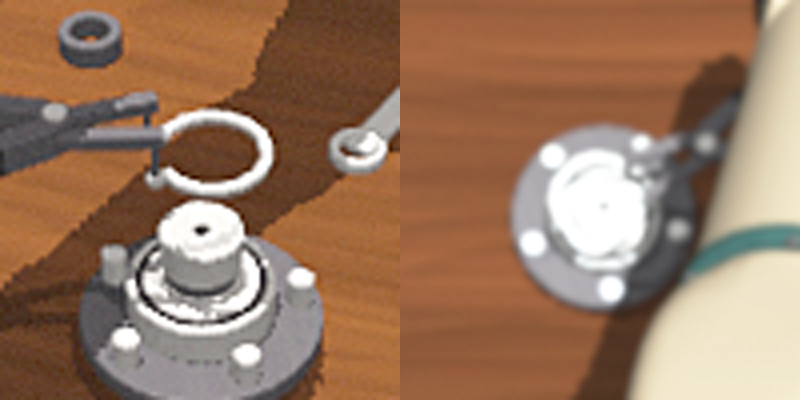

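I have used up my picture views, so from here I'll measure numerically only.

```bash
cat > m.py <<'E'
from h import *
np.set_printoptions(precision=4,suppress=True)
def inner(im,c,W=22,th=150):
    "centre of the ring's opening (fit of the inner contour), sub-pixel on x6 upscale"
    x0,y0=int(c[0])-W,int(c[1])-W; g=im[y0:y0+2*W,x0:x0+2*W].min(2); g=cv2.resize(g,None,fx=6,fy=6,interpolation=2)
    cs,h=cv2.findContours((g>th).astype(np.uint8),cv2.RETR_CCOMP,cv2.CHAIN_APPROX_NONE)
    r=[]
    for k,cc in enumerate(cs):
        if h[0][k][3]>=0 and cv2.contourArea(cc)>2500:
            e=cv2.fitEllipse(cv2.convexHull(cc)); r.append((x0+(e[0][0]+.5)/6-.5,y0+(e[0][1]+.5)/6-.5,e[1][0]/6,e[1][1]/6,e[2]))
    return r
def hole(im,c,W=4):
    x0,y0=int(round(c[0]))-W,int(round(c[1]))-W; g=255.-im[y0:y0+2*W+1,x0:x0+2*W+1].max(2); g=np.clip(g-np.percentile(g,70),0,None)
    yy,xx=np.mgrid[:2*W+1,:2*W+1]; return x0+(g*xx).sum()/g.sum(), y0+(g*yy).sum()/g.sum()
E
python3 - <<'E'
from m import *
s=manip.grab_frame('scene');t=manip.grab_frame('top')
s8,s9,t9=[cv2.imread('pics/'+f) for f in('s8.png','s9.png','t9.png')]
print('s9 ring',inner(s9,(318,234)),'pred .604 .0503 .131',proj(s,(.604,.0503,.131)))
print('s8 ring',inner(s8,(206,176)))
print('t9 ring',inner(t9,(320,218)),[inner(t9,(320,218),th=k) for k in(200,235)])
print('hole s',hole(s9,(314,253.5)),'t',hole(t9,(320.2,220.2)),'pred',proj(s,(.604,.0503,.084)),proj(t,(.604,.0503,.084)))
print('stub tri',tri([ray(s,*hole(s9,(314,253.5))),ray(t,*hole(t9,(320.2,220.2)))]))
for th in(120,180): print(inner(s9,(318,234),th=th),inner(s8,(206,176),th=th))
E
```

```text
s9 ring [] pred .604 .0503 .131 (np.float64(314.28521933829313), np.float64(234.19606819464477))
s8 ring []
t9 ring [] [[], []]
hole s (np.float64(313.9256704980843), np.float64(253.2750957854406)) t (np.float64(319.5301204819277), np.float64(220.06024096385542)) pred (np.float64(314.1575915120554), np.float64(253.06107722079156)) (np.float64(318.9934541048224), np.float64(219.97834712187256))
stub tri (array([0.6038, 0.0494, 0.0831]), np.float64(0.00042263949484870546))
[] []
[] []
```

```bash
cat >> m.py <<'E'
from scipy.optimize import minimize
from scipy.ndimage import map_coordinates
def score(im,p,c,yaw):
    a=yaw+np.linspace(-2.2,2.2,90); f=im.min(2).astype(float) if im.ndim==3 else im
    def m(r):
        X=np.array([c[0]+r*np.cos(a),c[1]+r*np.sin(a),np.full(90,c[2])])
        q=np.array(p['rotation']).T@(X-np.array(p['origin'])[:,None]); u=q[0]/q[2]*p['fx']+p['cx'];v=q[1]/q[2]*p['fy']+p['cy']
        return map_coordinates(f,[v,u],order=1).mean()
    return m(.02475)-.5*m(.0195)-.5*m(.030)
def fit(obs,x0):
    "obs: (im,cam,ee,R); ring centre in the tool frame"
    def f(x): return -sum(score(cv2.GaussianBlur(im,(0,0),.7),p,np.array(e)+R@x,np.arctan2(R[1,0],R[0,0])) for im,p,e,R in obs)
    return min((minimize(f,np.array(x0)+d,method='Nelder-Mead',options=dict(initial_simplex=np.array(x0)+d+np.vstack([np.zeros(3),.004*np.eye(3)]))) for d in np.random.default_rng(0).normal(0,.003,(8,3))),key=lambda r:r.fun)
E
python3 - <<'E'
from m import *
s=manip.grab_frame('scene');t=manip.grab_frame('top')
s8,s9,t9=[cv2.imread('pics/'+f) for f in('s8.png','s9.png','t9.png')]
Rz=lambda c,n:np.array([[c,n,0],[n,-c,0],[0,0,-1.]])
R8,R9=Rz(-.4215,.9068),Rz(-.4205,.9073)
A=(s8,s,(.5478,-.3408,.1599),R8);B=(s9,s,(.6594,-.0698,.1614),R9);C=(t9,t,(.6594,-.0698,.1614),R9)
for n,o in(('AB',[A,B]),('ABC',[A,B,C]),('BC',[B,C])):
    r=fit(o,(.130,0,.030));print(n,r.x,r.fun, 'world now',np.array(B[2])+R9@r.x)
E
```

```text
AB [ 0.1367 -0.0003  0.0288] -221.07612081278648 world now [0.6017 0.0541 0.1326]
ABC [0.1367 0.0001 0.0285] -238.81279168366757 world now [0.602  0.0542 0.1329]
BC [0.1364 0.0003 0.0284] -158.41830651559735 world now [0.6023 0.0541 0.133 ]
```

arm_command(
  motion=[
    {"dp": [-0.45, 0, 0.5], "roll": 0},
    {"dp": [-0.45, 0, 1.2], "roll": 0},
    {"dp": [-0.45, 0, 2], "roll": 0},
    {"dp": [-0.45, 0, 2.6], "roll": 0},
    {"dp": [-0.45, 0, 2.8], "roll": 0},
    {"dp": [-0.45, 0, 2.8], "roll": 0},
    {"dp": [-0.45, 0, 2.8], "roll": 0},
    {"dp": [-0.45, 0, 2.8], "roll": 0},
  ],
)

```text
time: 19.7
ee_pos: [0.6619, -0.0723, 0.1337]
eef_rot: [[-0.421, 0.907, 0.001], [0.907, 0.421, -0.0], [-0.0, 0.001, -1.0]]
ft_force: [0.2, -0.2, -1.5]
width: 0.0385
gripper_force: 40.5
```

```bash
cat > look.py <<'E'
from m import *
s=manip.grab_frame('scene');t=manip.grab_frame('top');o=manip.get_obs();e=np.array(o['ee_pos']);R=np.array(o['eef_rot'])
print(e,o['width'],o['gripper_force'],o['ft_force'],R[:,0])
for n,ob in(('s+t',[(s['frame'],s,e,R),(t['frame'],t,e,R)]),('s',[(s['frame'],s,e,R)])):
    r=fit(ob,(.1366,0,.0286));print(n,r.x,r.fun,'world',e+R@r.x)
print('model',e+R@np.array([.1366,0,.0286]))
E
python3 look.py
```

```text
[ 0.6618 -0.0723  0.1336] 0.038327785801546624 40.547820925712585 [-0.9264  0.3493 -0.8035] [-0.4214  0.9069 -0.0003]
s+t [0.1367 0.0003 0.028 ] -128.0259176370888 world [0.6045 0.0519 0.1056]
s [0.1359 0.0044 0.0243] -113.7494501018075 world [0.6086 0.0528 0.1093]
model [0.6043 0.0516 0.105 ]
```

arm_command(
  motion=[
    {"dp": [-0.13, -0.07, 0.3], "roll": 0},
    {"dp": [-0.13, -0.07, 0.7], "roll": 0},
    {"dp": [-0.13, -0.07, 1.1], "roll": 0},
    {"dp": [-0.13, -0.07, 1.5], "roll": 0},
    {"dp": [-0.13, -0.07, 1.8], "roll": 0},
    {"dp": [-0.13, -0.07, 2.0], "roll": 0},
    {"dp": [-0.13, -0.07, 2.2], "roll": 0},
    {"dp": [-0.13, -0.07, 2.2], "roll": 0},
    {"dp": [-0.13, -0.07, 2.2], "roll": 0},
  ],
)

```text
time: 20.7
ee_pos: [0.6616, -0.0737, 0.1114]
eef_rot: [[-0.421, 0.907, 0.0], [0.907, 0.421, -0.0], [-0.0, 0.0, -1.0]]
ft_force: [-0.3, 0.5, -2.0]
width: 0.0383
gripper_force: 40.5
```

```bash
python3 look.py
```

```text
[ 0.6617 -0.0737  0.1115] 0.03864168121613646 40.535425543785095 [ 0.5377  0.0455 -2.4833] [-0.4214  0.9069 -0.0002]
s+t [0.1369 0.0039 0.0247] -85.8431311861623 world [0.6076 0.052  0.0867]
s [0.1329 0.0223 0.0069] -81.27299931552056 world [0.6259 0.0562 0.1045]
model [0.6041 0.0501 0.0828]
```

arm_command(
  motion=[
    {"dp": [0, 0, 0.2], "roll": 0},
    {"dp": [0, 0, 0.4], "roll": 0},
    {"dp": [0, 0, 0.6], "roll": 0},
    {"dp": [0, 0, 0.8], "roll": 0},
    {"dp": [0, 0, 0.8], "roll": 0},
  ],
)

```text
time: 21.3
ee_pos: [0.6613, -0.0737, 0.1028]
eef_rot: [[-0.421, 0.907, -0.001], [0.907, 0.421, 0.0], [0.0, -0.001, -1.0]]
ft_force: [-0.7, 0.5, -1.0]
width: 0.0384
gripper_force: 40.5
```

arm_command(
  motion=[
    {"dp": [0, 0, 0.2], "roll": 0},
    {"dp": [0, 0, 0.4], "roll": 0},
    {"dp": [0, 0, 0.6], "roll": 0},
    {"dp": [0, 0, 0.8], "roll": 0},
    {"dp": [0, 0, 0.8], "roll": 0},
  ],
)

```text
time: 21.8
ee_pos: [0.6613, -0.0737, 0.0949]
eef_rot: [[-0.421, 0.907, -0.001], [0.907, 0.421, 0.0], [0.0, -0.001, -1.0]]
ft_force: [-0.2, 0.4, -2.9]
width: 0.0387
gripper_force: 40.5
```

arm_command(
  motion=[
    {"dp": [0, 0, 0.2], "roll": 0},
    {"dp": [0, 0, 0.4], "roll": 0},
    {"dp": [0, 0, 0.53], "roll": 0},
    {"dp": [0, 0, 0.53], "roll": 0},
    {"dp": [0, 0, 0.53], "roll": 0},
    {"dp": [0, 0, 0.53], "roll": 0},
  ],
)

```text
time: 22.4
ee_pos: [0.6616, -0.0737, 0.0901]
eef_rot: [[-0.421, 0.907, 0.0], [0.907, 0.421, 0.0], [-0.0, 0.0, -1.0]]
ft_force: [0.2, 0.8, -2.4]
width: 0.0385
gripper_force: 40.5
```

```bash
cat > z.py <<'E'
from m import *
s=manip.grab_frame('scene');o=manip.get_obs();e=np.array(o['ee_pos']);R=np.array(o['eef_rot']);print(e,o['ft_force'],o['torque'])
im=cv2.GaussianBlur(s['frame'],(0,0),.7)
for z in np.arange(.052,.070,.002): print(round(z,3),round(score(im,s,(.6039,.05,z),np.arctan2(R[1,0],R[0,0])),1))
for n in('scene','top'):
    p=manip.grab_frame(n); print(n,[np.round(x,2) for x in pts(p,'ring_center',1)],proj(p,(.6039,.05,.06)),[(np.round(x,2),atz(p,x[0],x[1],.016)) for x in pts(p,'sleeve_foot',1)])
E
python3 z.py
```

```text
[ 0.6616 -0.0737  0.0901] [ 0.9705  1.2346 -2.4839] [-0.0666 -0.0622 -0.0192]
0.052 6.9
0.054 6.3
0.056 11.6
0.058 26.4
0.06 45.3
0.062 51.6
0.064 39.6
0.066 16.6
0.068 4.9
0.07 8.6
scene [array([311.42, 261.6 ,   0.9 ])] (np.float64(313.9592872738866), np.float64(262.10890568401584)) [(array([425.28, 318.  ,   0.96]), array([0.6434, 0.2714, 0.016 ]))]
top [array([319.62, 222.1 ,   0.8 ])] (np.float64(319.04313678896705), np.float64(221.22512388127205)) [(array([232.13, 212.78,   0.71]), array([0.6306, 0.2778, 0.016 ]))]
```

arm_command(
  motion=[
    {"dp": [0, 0, 0.1], "roll": 0},
    {"dp": [0, 0, 0.1], "roll": 0},
    {"dp": [0, 0, 0.1], "roll": 0},
    {"dp": [0, 0, 0.1], "roll": 0},
    {"dp": [0, 0, 0.1], "roll": 0},
    {"dp": [0, 0, 0.1], "roll": 0},
  ],
)

```text
time: 23.35
ee_pos: [0.6616, -0.0737, 0.089]
eef_rot: [[-0.421, 0.907, 0.0], [0.907, 0.421, -0.0], [-0.0, 0.0, -1.0]]
ft_force: [-0.0, 0.0, -2.6]
width: 0.0386
gripper_force: 40.5
```

```bash
python3 - <<'E'
from cell import manip
o=manip.get_obs();print(o['ee_pos'],o['ft_force'],o['width'],o['gripper_force']);print(manip.finish_job())
E
```

```text
[ 0.66158582 -0.07373003  0.08902267] [-0.02193208  0.03286569 -2.58818133] 0.038597158304407284 40.533315539360046
the job is handed in; nothing more can be done
None
```

I handed the job in at 23.35 s, verdict not shown: the sleeve stands released in its own pocket, and the spread ring is held level, about 1 mm from groove height by my measurement, with no sign of contact with the hub; I viewed 12 pictures, two over the limit of 10.

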